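Mix a control bottle on the paddle-switch mixer

ROBOT

A 6-joint arm with a two-finger parallel gripper is mounted at the origin on a cart in front of the work surface, level with it; the furniture and walls round the work are solid. World frame = base frame: x ahead of the robot, y to its left, z up, the work surface at z = 0. Lengths are in m, angles in rad, forces in N, time in s.
With the tool pointing down it reaches from about 0.325 to 0.85 m from the base axis. Payload 4.4 kg.
Tool frame: the origin (TCP) lies midway between the tips of the shut fingers; the grasp point (between the pads) lies 19 mm behind it (manip.grasp_offset is the distance from the TCP to the grasp point, in m); z points along the fingers, x is the direction in which the jaws open and shut, and the axes are right-handed (so a half turn about z gives the same grasp; the last joint's range is limited). The gripper opens to 94 mm and grips with 3 to 60 N. Pads are 16 mm wide; open, the fingers measure 119 mm over their backs; the gripper's body (75 mm by 177 mm) begins 78 mm behind the grasp point.
Start: joints at [1.121, 0.207, 1.542, -0, 1.393, -0.15], TCP at [0.17, 0.549, 0.205] pointing down, gripper open.
Joint ranges: [-2.73, 2.73], [-0.86, 2.22], [0.23, 2.46], [-1.11, 4.25], [0.08, 2.63], [-2.82, 2.82]. Speed limits (rad/s): [2.79, 2.79, 3.14, 3.14, 3.14, 3.14].

INTERFACE

Orientations are given as a unit quaternion [x, y, z, w].
In Python, from workcell import manip gives the robot as it stands.
- The arm moves only by the shell command python3 -m jog 'ROWS'. ROWS is JSON, a list of rows, each a list of 3 entries, a list of its own where there are three numbers: the shift along the tool's x, y, z in mm, then the turn, a rotation vector about the tool's x, y, z in degrees, then the finger opening in mm, from 0 to 94. A call has 1 to 10 rows; each row shifts and turns the pose as measured when the row begins, along the tool's axes as they then stand; what a row does not reach is not made up. A row lasts 1/12 s, in which the tool goes at most 41.7 mm and 7.16 degrees, less where a joint would pass 70% of its speed; a pose out of reach is approached as far as the arm can. A call is refused whole if a number of a shift passes 41.7 or a number of a turn 7.16, either way. A call with a gripper value outside its range is refused whole. The fingers move at their own pace and stop on an object; the grip force is fixed at half the most. Time passes only in rows, so rows that do not move let the fingers close. It gives the time, the measured TCP pose, the force and the opening at its end, in the units of the state.
- manip.sense(): the state, without advancing time (a new reading comes with each control period).
- manip.read_camera(name): name is "side" or "top"; returns a dict with "color" (420x560x3 uint8, red, green, blue), "fx", "fy", "cx", "cy" (pixels), "D" ([k1, k2, p1, p2, k3] as OpenCV has them; the pictures are not rectified), "R" (3x3) and "t" (3): a world point X has camera coordinates R X + t. Camera axes: x right, y down, z forward; pixel columns grow to the right and rows downward; lengths in m; the calibration is good to about 2 mm. A picture is of the moment at which its call begins. There is no depth.
- manip.sign_off(): hands the job in, once; it reports no verdict.
The state is a dict: "time_s": time; "qpos": joint angles; "qvel": joint speeds; "joint_efforts": joint torques, N m; "ee_pos": TCP position; "tcp_rot": TCP orientation; "contact_force": force on the tool from outside, world axes, zero at the start; "torque": the same for the moment, N m; "gripper_width": finger opening in m.
Only numpy, scipy, OpenCV 4.12 (cv2) and the standard library are available. Lean on these libraries where they do the work, as an engineer would, in place of code of your own. Each camera call takes 0.05 s, during which the arm holds its last target.

TASK

Stand the amber bottle with the yellow cap upright on the bottle mixer's round platform, inside its rim, and let go of it. Then flip the red lock-off lever on the paddle fully forward (towards the platform), squeeze the black paddle fully home against the mixer's body, hold it there for about two seconds and release it so that it springs out again, leaving the bottle standing on the platform. Do not shove the mixer along the worktop, and leave the other bottles, the blue box and the timer where they are.

Things in the scene. Friction and masses are not known exactly. Their poses are not given: they have to be found in the camera images.
- mixer: Bench bottle mixer, loose, 0.8 kg; slides if pushed one-sidedly by over 5 to 11 N. Grey base plate 226x92 mm, 12 mm high, x -100 to 126. On it a white barrel, x -100 to 45 mm, y -20 to 20, z 35 to 85. Origin on the worktop under the barrel; +x = forward, to the platform; z up. Paddle on the -y side; the +y side is bare and flat: squeeze between that side and the paddle.
- platform (a point): Centre of the round platform's floor, at (90, 0, 51) mm in the mixer's frame. Black dish, 33 mm inner radius, rim 3 mm thick standing 5 mm above this floor. Axes as the mixer's.
- paddle (a joint): Black paddle switch: bar 115 mm long, 36 high (mixer z 42 to 78 mm), 7 thick, on an upright hinge pin at its rear end, at (-85, -28.5, 60) mm in the mixer's frame. 0 rad = out (splayed from the body), 0.13 = fully home, parallel to the body. Sprung outward: at point paddle_press 7 N to start, 14 N to go home. Blocked beyond about 0.05 rad while the lever is back.
- paddle_press (a point): Point on the outer (-y) face of the paddle, 55 mm ahead of its hinge and at mid height (z = 60 mm): the place to press. Paddle plus body here measure about 59 mm across at rest and 52 mm when home. Moves with the paddle.
- lock_lever (a joint): Red lock-off lever standing up out of the paddle, pivoted across it 95 mm ahead of the paddle's hinge, z = 66 mm. 0 rad = locked, leaning 0.6 rad backward (away from the platform); 1.2 rad = fully forward, leaning 0.6 rad to the platform; the paddle is free from about 0.8 rad. Light friction (under 1 N at the tip); stays where it is left.
- lever_tip (a point): Tip of the red lever, 54 mm from its pivot; about 110 mm above the worktop when locked, 120 mm when upright. The tab's top 20 mm is 12 mm thick (along x) and 18 mm wide (along y). Moves with the lever.
- reagent_e: Amber bottle with a YELLOW screw cap and blue-striped label, 44 mm diameter, 90 mm high overall, 0.11 kg; straight body up to about 55 mm. Origin at the centre of its underside, z up. To be put on the platform.
- reagent_d: Amber bottle with a WHITE cap, 44 mm diameter, 90 mm high; bystander. Origin at the centre of its underside.
- reagent_b: Amber bottle with a BLACK cap, 40 mm diameter, 85 mm high; bystander. Origin at the centre of its underside.
- slide_box: Blue lidded box, 57 x 87 x 32 mm; bystander. Origin at the centre of its underside.
- bench_timer: White timer with a display, 21 x 62 x 54 mm, standing on edge; bystander. Origin at the centre of its underside.

How it is judged:
By the outcome, as a careful person would: the job done as asked, in the order asked, and still so for the second after the job is handed in, with the robot touching nothing.
It also fails if it takes over 58 s, if anything falls off the work surface, if the arm or the gripper's body presses on something with over 40 N, if the wrist force passes 120 N, or if a joint passes its speed limit or range.

## Working session

There is one attempt and no reset: what is moved stays moved. The work goes in short steps, Python scripts to look and compute and a shell command to move; the robot and the scene stay as the last step left them, time stands still between calls to the robot, and variables do not carry over. Pictures are saved under pics/ and viewed, and the job is handed in when it is done.

```bash
mkdir -p pics; ls
python3 - <<'E'
from workcell import manip
import cv2
s=manip.sense();print(s)
for n in("side","top"):
    c=manip.read_camera(n);cv2.imwrite(f"pics/{n}0.png",c["color"][:,:,::-1]);print(n,[c[k] for k in("fx","fy","cx","cy","D","R","t")])
E
```

```text
pics
{'time_s': 0.0, 'qpos': array([ 1.12050095e+00,  2.07412287e-01,  1.54291465e+00, -9.36474457e-06,
        1.39346789e+00, -1.50474700e-01]), 'qvel': array([-0.00065584, -0.00142405,  0.00202781,  0.0009762 ,  0.00077591,
        0.0009527 ]), 'joint_efforts': array([ 2.61084737e-03, -3.70873690e+01, -2.81419694e+01,  6.99108141e-02,
        3.61807190e-02, -1.68700344e-04]), 'ee_pos': array([0.16948135, 0.54863691, 0.20431381]), 'tcp_rot': array([ 8.04781252e-01,  5.93570487e-01, -9.71951630e-04,  5.17426724e-04]), 'contact_force': array([ 0.28139006, -0.19742711, -0.33009715]), 'torque': array([-0.03546423,  0.0265187 , -0.02881887]), 'gripper_width': 0.09407756613807025}
side [423.50390684363896, 423.50390684363896, 286.7459351295016, 209.25767724832903, array([0.00303427, 0.        , 0.        , 0.        , 0.        ]), array([[-0.6577061 ,  0.753263  , -0.00418814],
       [ 0.66307166,  0.57630008, -0.47771769],
       [-0.35743344, -0.31697488, -0.87850342]]), array([ 0.34065756, -0.30925394,  1.41992623])]
top [437.6349818876262, 437.6349818876262, 284.42513553222767, 216.50469138945007, array([-0.04764496,  0.        ,  0.        ,  0.        ,  0.        ]), array([[ 0.01744931, -0.99978589, -0.01112149],
       [-0.9810208 , -0.01497129, -0.19332372],
       [ 0.19311582,  0.01428378, -0.98107199]]), array([0.01047919, 0.54456096, 1.33620051])]
```

View pics/side0.png

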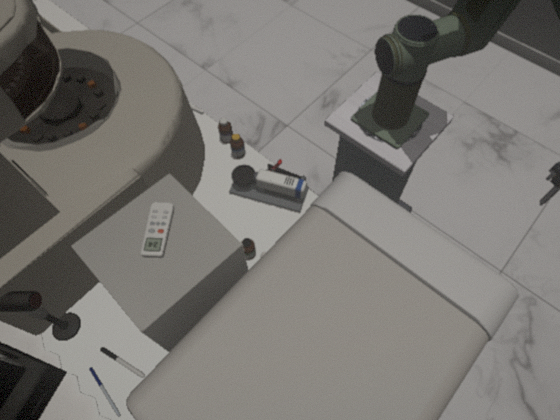

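View pics/top0.png

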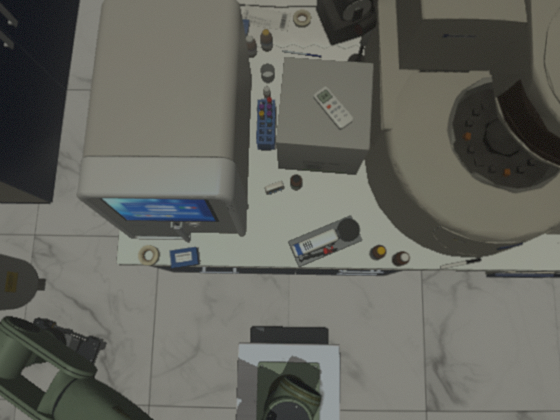

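The side view shows yellow bottle (237,145), white (225,130) and platform (244,177). In the top view the mixer is at about (325,241) with its dish at (347,230), the yellow cap at (378,252), white at (401,258), black at (296,182), the timer at (275,187) and the box at (184,257). I'll zoom in.

Run:
```python
import cv2
a=cv2.imread("pics/top0.png")[205:275,260:420];cv2.imwrite("pics/top0z.png",cv2.resize(a,None,fx=5,fy=5,interpolation=cv2.INTER_CUBIC)*1)
a=cv2.imread("pics/side0.png")[110:220,200:340];cv2.imwrite("pics/side0z.png",cv2.resize(a,None,fx=5,fy=5,interpolation=cv2.INTER_CUBIC))
```

```text
(no output)
```

View pics/top0z.png

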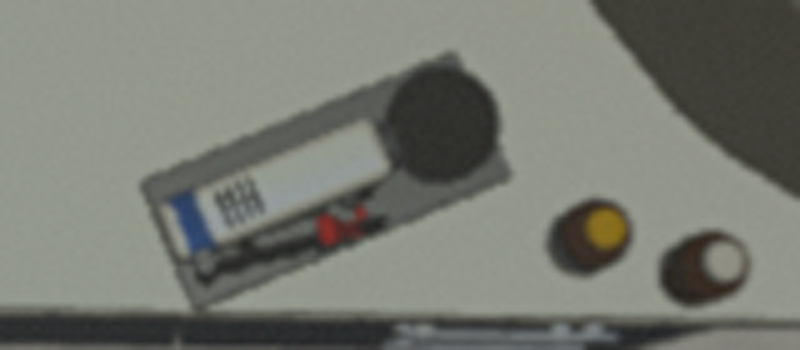

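View pics/side0z.png

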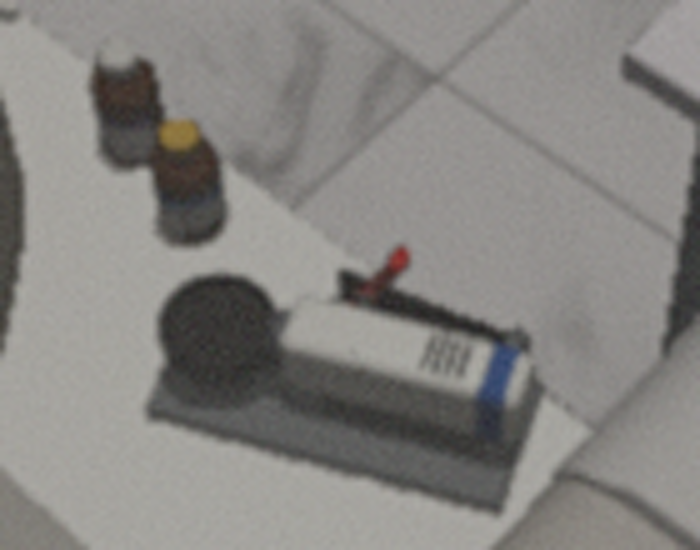

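```bash
cat > h.py <<'E'
import numpy as np, cv2
from workcell import manip
def proj(c,X): 
    r,_=cv2.Rodrigues(c["R"]); return cv2.projectPoints(np.atleast_2d(np.array(X,float)),r,c["t"],np.array([[c["fx"],0,c["cx"]],[0,c["fy"],c["cy"]],[0,0,1]]),c["D"])[0][:,0]
def ray(c,uv,z):
    K=np.array([[c["fx"],0,c["cx"]],[0,c["fy"],c["cy"]],[0,0,1]])
    p=cv2.undistortPoints(np.array([[uv]],float),K,c["D"])[0,0]
    d=c["R"].T@np.r_[p,1]; o=-c["R"].T@c["t"]
    return o+d*(z-o[2])/d[2]
E
python3 - <<'E'
from h import *
from scipy.optimize import least_squares
T=manip.read_camera("top");S=manip.read_camera("side")
zt=lambda p:np.array([(p[0]+.5)/5-.5+260,(p[1]+.5)/5-.5+205])
zs=lambda p:np.array([(p[0]+.5)/5-.5+200,(p[1]+.5)/5-.5+110])
obs=[(T,zt(a),b) for a,b in[((145,185),(-100,46,12)),((455,52),(126,46,12)),((512,175),(126,-46,12)),((200,308),(-100,-46,12)),((442,124),(90,0,56))]]
obs+=[(S,zs(a),b) for a,b in[((150,405),(126,46,12)),((502,503),(-100,46,12)),((218,330),(90,0,56))]]
def w(p,X):
    X=np.array(X)/1e3;c,s=np.cos(p[2]),np.sin(p[2]);return np.array([p[0]+c*X[0]-s*X[1],p[1]+s*X[0]+c*X[1],X[2]])
f=lambda p:np.concatenate([proj(c,w(p,X))[0]-uv for c,uv,X in obs])
r=least_squares(f,[.4,0,-1.2]);print(r.x,np.degrees(r.x[2]));print(r.fun.reshape(-1,2).round(2))
print("plat",w(r.x,(90,0,51)))
a=.13
for th in(0,.13):
  # splayed: pointing +x rotated toward -y
  d=th-.13
  print("press",w(r.x,(-85+55*np.cos(d)+3.5*np.sin(d),-28.5+55*np.sin(d)-3.5*np.cos(d),60)))
d=-.13
for l,q in((0,-.6),(0,0),(0,.6)):
  L=95+54*np.sin(q); print("tip",w(r.x,(-85+L*np.cos(d),-28.5+L*np.sin(d),66+54*np.cos(q))))
for n,c,uv in(("yT",T,zt((606,228))),("yS",S,zs((180,128))),("wT",T,zt((726,260))),("wS",S,zs((117,52)))): print(n,ray(c,uv,.09))
p=r.x
img=T["color"][:,:,::-1].copy();im2=S["color"][:,:,::-1].copy()
import itertools
E
```

```text
[ 0.46938683 -0.09975098 -1.14721837] -65.7307707748497
[[-1.63 -0.12]
 [-0.21 -0.71]
 [ 0.37  0.27]
 [-1.24  1.47]
 [ 0.09 -0.29]
 [-1.93  0.52]
 [ 0.13 -0.  ]
 [-0.45 -2.  ]]
plat [ 0.50637907 -0.18179715  0.051     ]
press [ 0.42103403 -0.08763676  0.06      ]
press [ 0.42788412 -0.08555505  0.06      ]
tip [ 0.42713607 -0.09572638  0.11056812]
tip [ 0.43595944 -0.12491252  0.12      ]
tip [ 0.4447828  -0.15409866  0.11056812]
yT [ 0.43704934 -0.27624709  0.09      ]
yS [ 0.43527172 -0.27570361  0.09      ]
wT [ 0.41855764 -0.34887665  0.09      ]
wS [ 0.41863748 -0.3461178   0.09      ]
```

```bash
cat > ov.py <<'E'
from h import *
def w(p,X):
    X=np.array(X)/1e3;c,s=np.cos(p[2]),np.sin(p[2]);return np.array([p[0]+c*X[0]-s*X[1],p[1]+s*X[0]+c*X[1],X[2]])
def overlay(p,bot,tag):
    for n,(u0,v0,u1,v1) in(("top",(260,205,420,275)),("side",(200,110,340,220))):
        c=manip.read_camera(n); k=5
        im=cv2.resize(c["color"][v0:v1,u0:u1,::-1],None,fx=k,fy=k,interpolation=cv2.INTER_CUBIC)
        def pl(pts,col,cl=True):
            q=((proj(c,pts)-[u0,v0]+.5)*k-.5).round().astype(int);cv2.polylines(im,[q.reshape(-1,1,2)],cl,col,1)
        for z in(0,12): pl([w(p,(a,b,z)) for a,b in((-100,-46),(126,-46),(126,46),(-100,46))],(0,255,0))
        for z in(85,): pl([w(p,(a,b,z)) for a,b in((-100,-20),(45,-20),(45,20),(-100,20))],(255,0,0))
        t=np.linspace(0,2*np.pi,40)
        pl([w(p,(90+36*np.cos(a),36*np.sin(a),56)) for a in t],(0,255,255))
        for (x,y,z) in bot:
            pl([(x+.022*np.cos(a),y+.022*np.sin(a),z) for a in t],(0,255,0));pl([(x+.022*np.cos(a),y+.022*np.sin(a),z+.055) for a in t],(0,255,0))
            pl([(x+.012*np.cos(a),y+.012*np.sin(a),z+.09) for a in t],(255,255,0))
        cv2.imwrite(f"pics/{n}_{tag}.png",im)
E
python3 -c "
from ov import *
overlay([.4694,-.0998,-1.1472],[(.436,-.276,0),(.4186,-.3475,0)],'a')"
```

```text
(no output)
```

View pics/top_a.png

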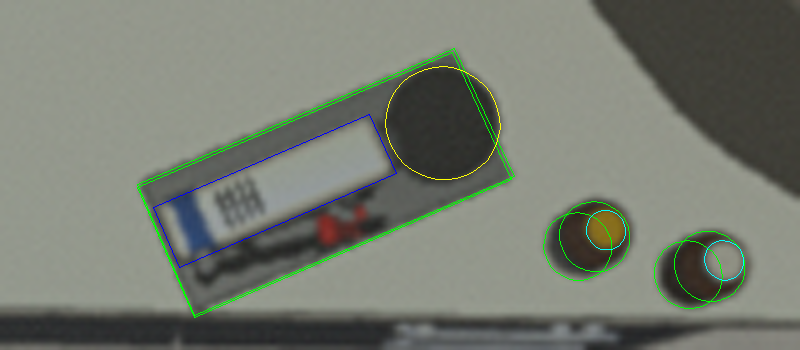

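View pics/side_a.png

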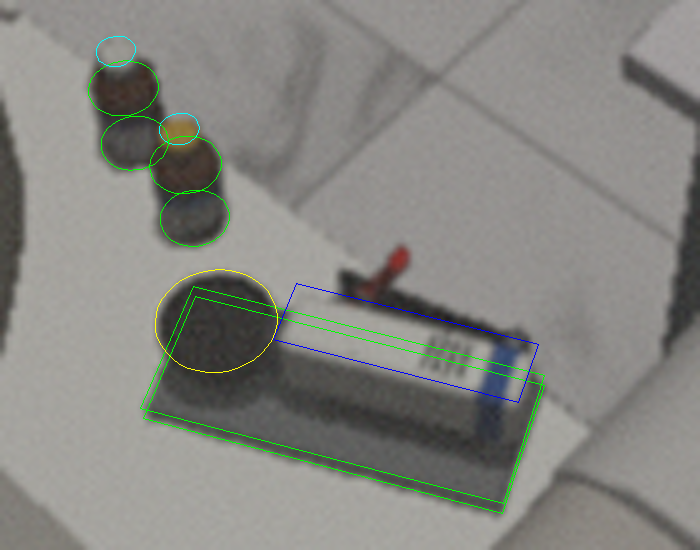

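Run:
```python
from h import *
T=manip.read_camera("top");S=manip.read_camera("side")
def tri(a,b):
    from scipy.optimize import least_squares
    r=least_squares(lambda X:np.r_[proj(T,X)[0]-a,proj(S,X)[0]-b],[.5,0,.2]);return r.x.round(3),r.fun.round(1)
print("instr front low-y",tri((243,188),(345,177)))
print("instr front high-y",tri((86,188),(513,292)))
print("grey box corner near", tri((278,172),(247,250)), tri((363,173),(170,178)), tri((283,58),(150,335)))
for uv in((205,160),(200,190),(185,195)): print("centrif base?",ray(S,uv,0))
for z in(.05,.1,.2,.3):
  print(z,[ray(T,uv,z)[:2].round(3) for uv in((378,185),(400,225),(450,255),(368,150))])
print("table front edge",ray(T,(250,268),0),ray(T,(500,268),0))
print("side gripper",proj(S,manip.sense()["ee_pos"]),proj(T,manip.sense()["ee_pos"]))
```

```text
instr front low-y (array([0.53 , 0.14 , 0.398]), array([-10.6,   5.7,  -9.7,  -1.8]))
instr front high-y (array([0.532, 0.506, 0.415]), array([-5.8,  1.5, -3.9, -0.5]))
grey box corner near (array([0.683, 0.027, 0.113]), array([ 4.7, -3.1,  4.5,  0.9])) (array([ 0.677, -0.236,  0.168]), array([ 7.6, -6.3,  8.3,  1.8])) (array([0.983, 0.037, 0.236]), array([-2.6,  2.2, -2.2, -0.5]))
centrif base? [ 0.52465335 -0.33728914  0.        ]
centrif base? [ 0.61132136 -0.26823811  0.        ]
centrif base? [ 0.65316571 -0.28954943  0.        ]
0.05 [array([ 0.653, -0.281]), array([ 0.523, -0.348]), array([ 0.43 , -0.502]), array([ 0.772, -0.251])]
0.1 [array([ 0.639, -0.271]), array([ 0.514, -0.335]), array([ 0.424, -0.484]), array([ 0.753, -0.242])]
0.2 [array([ 0.612, -0.25 ]), array([ 0.496, -0.309]), array([ 0.413, -0.447]), array([ 0.717, -0.224])]
0.3 [array([ 0.584, -0.23 ]), array([ 0.478, -0.284]), array([ 0.402, -0.41 ]), array([ 0.681, -0.205])]
table front edge [0.38360069 0.12838592 0.        ] [ 0.39512505 -0.68252662  0.        ]
side gripper [[557.60895941 218.4566469 ]] [[ 86.88198526 337.71075548]]
```

```bash
cat > plan.py <<'E'
# prints suggested rows (tool axes) from present pose through world waypoints (x,y,z mm, jaw yaw deg)
from h import *
from scipy.spatial.transform import Rotation as R
import sys
def plan(wps,g,smax=36,amax=6.,nd=0):
    s=manip.sense(); p=s["ee_pos"]*1e3; r=R.from_quat(s["tcp_rot"]); 
    out=[]
    for x,y,z,yaw in wps:
        tgt=np.array([x,y,z],float); rt=R.from_matrix(np.array([[np.cos(np.radians(yaw)),np.sin(np.radians(yaw)),0],[np.sin(np.radians(yaw)),-np.cos(np.radians(yaw)),0],[0,0,-1]]))
        n=max(1,int(np.ceil(max(np.linalg.norm(tgt-p)/smax,np.degrees((r.inv()*rt).magnitude())/amax))))
        for k in range(n):
            d=r.inv().apply((tgt-p)/(n-k)); rv=np.degrees((r.inv()*rt).as_rotvec()/(n-k))
            d=np.round(d,nd)+0.; rv=np.round(rv,1)+0.
            p=p+r.apply(d); r=r*R.from_rotvec(np.radians(rv))
            out.append([[int(v) if nd==0 else float(v) for v in d],[float(v) for v in rv],g])
    for i in range(0,len(out),10): print(str(out[i:i+10]).replace(" ",""))
    print("end",p.round(1),len(out))
def pol(r,a,z,yaw): return (r*np.cos(np.radians(a)),r*np.sin(np.radians(a)),z,yaw)
E
python3 -c "
from plan import *
plan([pol(400,70,230,66)]+[pol(400,a,230,max(24.3,66+(a-70)*.8)) for a in range(64,-33,-6)]+[(432,-274,180,24.3)],94)"
```

```text
[[[-35,4,-5],[0.0,0.0,1.4],94],[[-35,5,-5],[0.0,0.0,1.4],94],[[-35,6,-5],[0.0,0.0,1.3],94],[[-35,6,-5],[0.0,0.0,1.4],94],[[-34,7,-5],[0.0,0.0,1.3],94],[[0,21,0],[0.0,0.0,2.4],94],[[1,21,0],[0.0,0.0,2.4],94],[[0,21,0],[0.0,0.0,2.4],94],[[1,21,0],[0.0,0.0,2.4],94],[[0,21,0],[0.0,0.0,2.4],94]]
[[[0,21,0],[0.0,0.0,2.4],94],[[-1,21,0],[0.0,0.0,2.4],94],[[0,20,0],[0.0,0.0,2.4],94],[[-1,21,0],[0.0,0.0,2.4],94],[[-1,21,0],[0.0,0.0,2.4],94],[[-2,21,0],[0.0,0.0,2.4],94],[[-1,21,0],[0.0,0.0,2.4],94],[[-2,21,0],[0.0,0.0,2.4],94],[[-1,21,0],[0.0,0.0,2.4],94],[[-3,21,0],[0.0,0.0,2.4],94]]
[[[-2,20,0],[0.0,0.0,2.4],94],[[-3,21,0],[0.0,0.0,1.7],94],[[-3,21,0],[0.0,0.0,1.6],94],[[-4,20,0],[0.0,0.0,0.0],94],[[-4,21,0],[0.0,0.0,0.0],94],[[-6,20,0],[0.0,0.0,0.0],94],[[-6,20,0],[0.0,0.0,0.0],94],[[-8,19,0],[0.0,0.0,0.0],94],[[-9,19,0],[0.0,0.0,0.0],94],[[-10,18,0],[0.0,0.0,0.0],94]]
[[[-10,19,0],[0.0,0.0,0.0],94],[[-12,17,0],[0.0,0.0,0.0],94],[[-13,17,0],[0.0,0.0,0.0],94],[[-14,16,0],[0.0,0.0,0.0],94],[[-13,15,0],[0.0,0.0,0.0],94],[[-16,14,0],[0.0,0.0,0.0],94],[[-15,15,0],[0.0,0.0,0.0],94],[[-17,12,0],[0.0,0.0,0.0],94],[[-17,13,0],[0.0,0.0,0.0],94],[[15,24,13],[0.0,0.0,0.0],94]]
[[[15,24,12],[0.0,0.0,0.0],94],[[15,23,13],[0.0,0.0,0.0],94],[[14,24,12],[0.0,0.0,0.0],94]]
end [ 431.8 -274.6  180.5] 43
```

```bash
python3 -m jog '[[[-35,4,-5],[0,0,1.4],94],[[-35,5,-5],[0,0,1.4],94],[[-35,6,-5],[0,0,1.4],94],[[-35,6,-5],[0,0,1.4],94],[[-34,7,-5],[0,0,1.4],94],[[0,40,0],[0,0,4.8],94],[[0,40,0],[0,0,4.8],94],[[0,40,0],[0,0,4.8],94]]'; python3 -c "
from plan import *
import math
p=manip.sense()['ee_pos'];a0=math.degrees(math.atan2(p[1],p[0]));y=57
print(a0)
plan([pol(400,a,230,max(24.3,y+(a-a0)*.8)) for a in np.linspace(a0,-32,18)[1:]]+[(432,-274,180,24.3)],94,smax=41)"
```

```text
time_s: 1.07
ee_pos: [0.2355, 0.3116, 0.227]
tcp_rot: [0.901, 0.434, -0.002, 0.0]
contact_force: [1.3, 1.4, -0.3]
gripper_width: 0.094
52.92218885972697
[[[9,35,-3],[0.0,0.2,-1.6],94],[[-5,34,0],[0.0,0.0,4.0],94],[[-5,35,0],[0.0,0.0,4.0],94],[[-6,34,0],[0.0,0.0,4.0],94],[[-6,34,0],[0.0,0.0,4.0],94],[[-7,34,0],[0.0,0.0,4.0],94],[[-8,34,0],[0.0,0.0,4.0],94],[[-8,34,0],[0.0,0.0,4.0],94],[[-9,34,0],[0.0,0.0,0.7],94],[[-11,33,0],[0.0,0.0,0.0],94]]
[[[-14,32,0],[0.0,0.0,0.0],94],[[-17,31,0],[0.0,0.0,0.0],94],[[-19,28,0],[0.0,0.0,0.0],94],[[-22,28,0],[0.0,0.0,0.0],94],[[-24,25,0],[0.0,0.0,0.0],94],[[-27,23,0],[0.0,0.0,0.0],94],[[-28,20,0],[0.0,0.0,0.0],94],[[20,32,17],[0.0,0.0,0.0],94],[[20,32,16],[0.0,0.0,0.0],94],[[19,31,17],[0.0,0.0,0.0],94]]
end [ 431.7 -274.1  179.7] 20
```

```bash
python3 -m jog '[[[9,35,-3],[0,0,0],94],[[-4,35,0],[0,0,3.5],94],[[-5,35,0],[0,0,4],94],[[-6,35,0],[0,0,4],94],[[-6,35,0],[0,0,4],94],[[-7,35,0],[0,0,4],94],[[-8,35,0],[0,0,4],94],[[-8,35,0],[0,0,4],94],[[-9,35,0],[0,0,0],94],[[-11,34,0],[0,0,0],94]]'; python3 -c "
from plan import *
import math
p=manip.sense()['ee_pos'];a0=math.degrees(math.atan2(p[1],p[0]))
print(a0)
plan([pol(395,a,230,24.3) for a in np.linspace(a0,-31,7)[1:]]+[(434,-274,170,24.3)],94,smax=41)"
```

```text
time_s: 1.9
ee_pos: [0.4066, -0.0036, 0.2345]
tcp_rot: [0.981, 0.194, 0.006, 0.0]
contact_force: [0.6, -0.4, -0.3]
gripper_width: 0.0938
-0.5021240330555559
[[[-26,27,4],[0.2,-0.6,-1.9],94],[[-19,30,0],[0.0,0.0,0.0],94],[[-21,27,0],[0.0,0.0,0.0],94],[[-24,26,0],[0.0,0.0,0.0],94],[[-26,24,0],[0.0,0.0,0.0],94],[[-27,21,0],[0.0,0.0,0.0],94],[[14,26,15],[0.0,0.0,0.0],94],[[14,26,15],[0.0,0.0,0.0],94],[[15,26,15],[0.0,0.0,0.0],94],[[14,26,15],[0.0,0.0,0.0],94]]
end [ 433.7 -274.5  170.1] 10
```

```bash
python3 -m jog '[[[-26,27,4],[0.2,-0.6,-1.9],94],[[-19,30,0],[0,0,0],94],[[-21,28,0],[0,0,0],94],[[-24,28,0],[0,0,0],94],[[-26,26,0],[0,0,0],94],[[-27,25,0],[0,0,0],94],[[10,26,10],[0,0,0],94],[[14,26,12],[0,0,0],94],[[15,26,12],[0,0,0],94],[[0,0,0],[0,0,0],94]]'; python3 -c "
from plan import *
plan([(436,-276,150,24.3)],94,smax=30)"
```

```text
time_s: 2.73
ee_pos: [0.4069, -0.2911, 0.1993]
tcp_rot: [0.979, 0.203, 0.004, 0.006]
contact_force: [-0.1, -0.5, -0.8]
gripper_width: 0.0941
[[[16,-1,25],[0.4,-0.1,-0.5],94],[[17,-2,24],[0.3,-0.2,-0.4],94]]
end [ 436.3 -275.5  150.4] 2
```

```bash
python3 -m jog '[[[16,-1,22],[0.4,-0.1,-0.5],94],[[15,-2,22],[0.3,-0.2,-0.4],94],[[0,0,0],[0,0,0],94],[[0,0,0],[0,0,0],94]]'; python3 -c "
from plan import *
plan([(436,-276,130,24.3)],94,smax=30)
for n,(u0,v0,u1,v1) in(('top',(300,180,460,300)),('side',(170,40,310,180))):
    c=manip.read_camera(n);cv2.imwrite(f'pics/{n}1.png',cv2.resize(c['color'][v0:v1,u0:u1,::-1],None,fx=4,fy=4,interpolation=cv2.INTER_CUBIC)); print(proj(c,manip.sense()['ee_pos'])*4-np.array([u0,v0])*4)
"
```

```text
time_s: 3.07
ee_pos: [0.4352, -0.2778, 0.1544]
tcp_rot: [0.978, 0.21, -0.001, -0.0]
contact_force: [0.1, -0.0, 0.3]
gripper_width: 0.0939
[[[2,-1,24],[0.0,0.1,-0.1],94]]
end [ 436.5 -276.1  130.4] 1
[[343.17868451 273.38823647]]
[[250.29282481 321.68759199]]
```

View pics/top1.png

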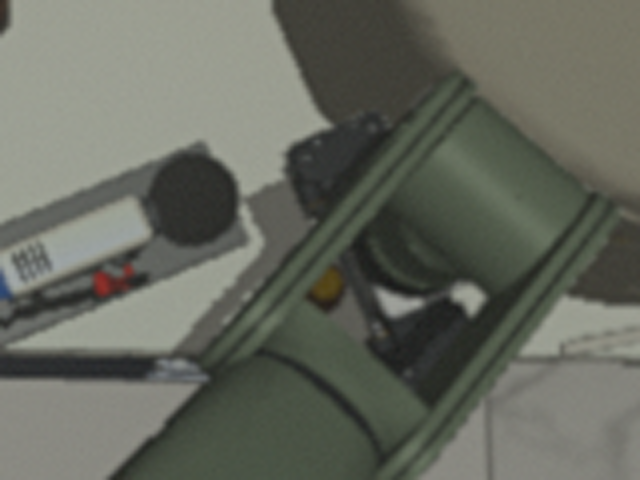

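View pics/side1.png

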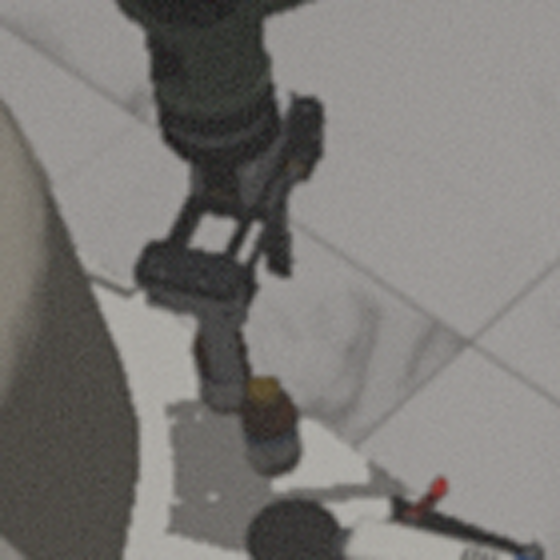

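The side view shows open fingers straddling the yellow cap (263,388), with the white bottle clear. The top view shows the arm over the cap (323,287) and clear of the centrifuge. Descending now.

```bash
python3 -m jog '[[[1,-1,24],[0,0,0],94],[[0,0,25],[0,0,0],94],[[0,0,25],[0,0,0],94],[[0,0,25],[0,0,0],94],[[0,0,18],[0,0,0],94],[[0,0,4],[0,0,0],94],[[0,0,0],[0,0,0],94]]'; python3 -c "
from plan import *
plan([(436,-276,22,24.3)],94,smax=30)"
```

```text
time_s: 3.75
ee_pos: [0.4406, -0.2857, 0.0456]
tcp_rot: [0.978, 0.208, 0.007, 0.012]
contact_force: [0.3, 0.3, 0.2]
gripper_width: 0.0941
[[[0,-11,23],[1.5,-0.5,-0.2],94]]
end [ 436.6 -276.2   22.3] 1
```

```bash
python3 -m jog '[[[0,-11,0],[1.4,-0.5,-0.2],94],[[0,0,10],[0,0,0],94],[[0,0,10],[0,0,0],94],[[0,0,2],[0,0,0],94],[[0,0,0],[0,0,0],94]]'; python3 -c "
from plan import *
plan([(436,-276,22,24.3)],94,smax=30)
for n,(u0,v0,u1,v1) in(('side',(170,40,310,180)),):
    c=manip.read_camera(n);cv2.imwrite(f'pics/{n}2.png',cv2.resize(c['color'][v0:v1,u0:u1,::-1],None,fx=4,fy=4,interpolation=cv2.INTER_CUBIC))"
```

```text
time_s: 4.17
ee_pos: [0.4398, -0.2806, 0.0293]
tcp_rot: [0.978, 0.21, 0.004, 0.007]
contact_force: [0.5, -0.5, 0.2]
gripper_width: 0.0941
[[[-2,-6,7],[0.9,-0.3,-0.1],94]]
end [ 435.6 -276.1   22.2] 1
```

View pics/side2.png

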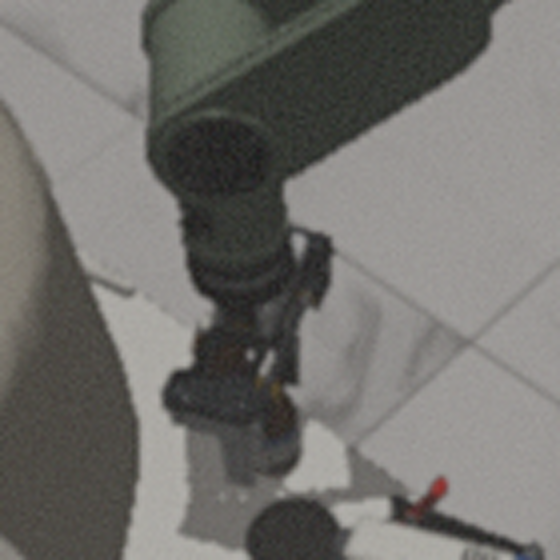

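```bash
python3 -m jog '[[[-2,-6,3],[0.9,-0.3,-0.1],94],[[0,0,4],[0,0,0],94],[[0,-1,1],[0.2,0,0],70]]'; python3 -c "
from plan import *
plan([(436,-276,22,24.3)],60,smax=30)"
```

```text
time_s: 4.47
ee_pos: [0.4355, -0.2756, 0.0216]
tcp_rot: [0.978, 0.211, -0.0, -0.001]
contact_force: [0.3, 0.3, 0.7]
gripper_width: 0.0902
[[[0,1,0],[-0.2,0.0,0.0],60]]
end [ 435.9 -276.5   21.6] 1
```

```bash
python3 -m jog '[[[0,0,0],[0,0,0],38],[[0,0,0],[0,0,0],38],[[0,0,0],[0,0,0],38],[[0,0,0],[0,0,0],38],[[0,0,0],[0,0,0],38],[[0,0,0],[0,0,0],38],[[0,0,0],[0,0,0],38],[[0,0,0],[0,0,0],38]]'
```

```text
time_s: 5.13
ee_pos: [0.4357, -0.2755, 0.0214]
tcp_rot: [0.978, 0.211, -0.0, -0.002]
contact_force: [0.4, 1.1, -1.3]
gripper_width: 0.0429
```

```bash
python3 -m jog '[[[0,0,-8],[0,0,0],30],[[0,0,-16],[0,0,0],30],[[0,0,-22],[0,0,0],30],[[0,0,-22],[0,0,0],30],[[0,0,-16],[0,0,0],30],[[0,0,-8],[0,0,0],30],[[0,0,0],[0,0,0],30]]'; python3 -c "
from plan import *
plan([(506.5,-182,112,24.3)],30,smax=20)"
```

```text
time_s: 5.72
ee_pos: [0.4336, -0.274, 0.1174]
tcp_rot: [0.978, 0.211, -0.002, -0.004]
contact_force: [-0.1, 0.0, -0.5]
gripper_width: 0.0428
[[[17,-9,1],[-0.1,0.0,0.0],30],[[17,-9,1],[-0.1,0.0,0.0],30],[[18,-9,1],[-0.1,0.0,0.0],30],[[17,-9,1],[-0.1,0.1,0.0],30],[[18,-9,1],[-0.1,0.0,0.0],30],[[17,-9,0],[0.0,0.1,0.0],30]]
end [ 506.1 -181.9  112.4] 6
```

```bash
python3 -m jog '[[[12,-6,0],[-0.1,0,0],30],[[17,-9,1],[-0.1,0,0],30],[[18,-9,1],[-0.1,0,0],30],[[18,-9,1],[-0.1,0,0],30],[[18,-9,1],[-0.1,0,0],30],[[14,-8,0],[0,0,0],30],[[7,-4,0],[0,0,0],30],[[0,0,0],[0,0,0],30]]'; python3 -c "
from plan import *
plan([(506.5,-182,92,24.3)],30,smax=20)
from ov import *
import ov
s=manip.sense();p=s['ee_pos'];print(p)
overlay([.4694,-.0998,-1.1472],[(p[0],p[1],p[2]-.021)],'b')"
```

```text
time_s: 6.38
ee_pos: [0.5052, -0.1778, 0.108]
tcp_rot: [0.978, 0.209, -0.004, -0.002]
contact_force: [0.0, -0.1, -0.8]
gripper_width: 0.043
[[[0,4,16],[-0.3,0.5,-0.2],30]]
end [ 506.7 -181.4   92. ] 1
[ 0.5051975  -0.17776704  0.10804779]
```

View pics/side_b.png

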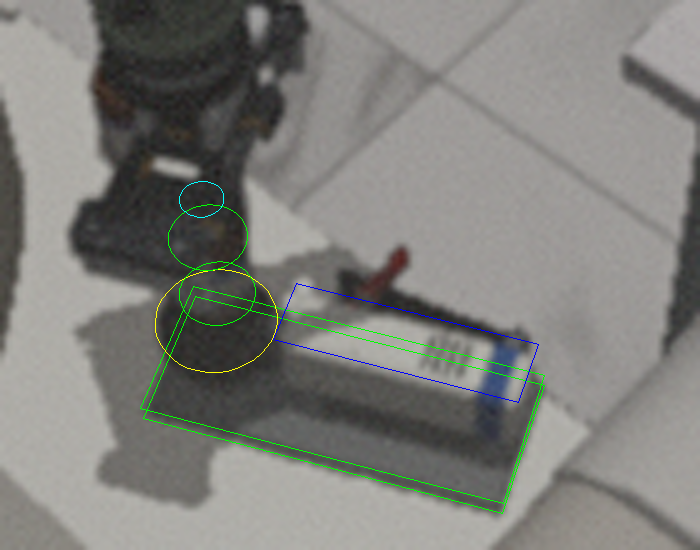

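View pics/top_b.png

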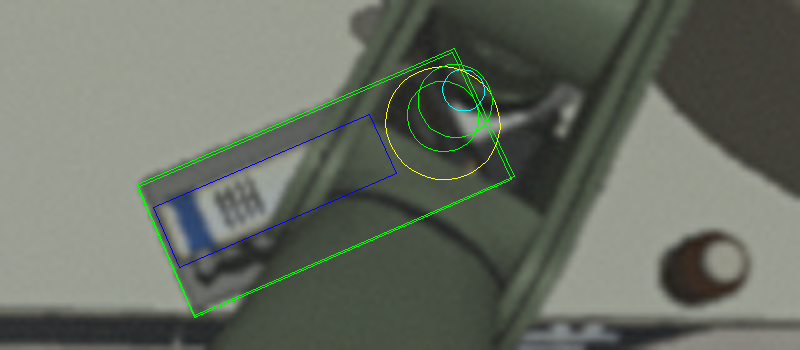

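```bash
python3 -m jog '[[[0,4,6],[-0.3,0.5,-0.2],30],[[0,0,8],[0,0,0],30],[[0,0,6],[0,0,0],30],[[0,0,3],[0,0,0],30],[[0,0,0],[0,0,0],30]]'; python3 -c "
from plan import *
plan([(506.5,-182,74,24.3)],30,smax=20)"
```

```text
time_s: 6.9
ee_pos: [0.5036, -0.1863, 0.082]
tcp_rot: [0.978, 0.208, -0.0, 0.001]
contact_force: [0.1, -0.6, -0.6]
gripper_width: 0.043
[[[4,-3,8],[0.0,0.1,-0.3],30]]
end [ 506. -182.   74.] 1
```

```bash
python3 -m jog '[[[4,-3,3],[0,0,-0.3],30],[[0,0,3],[0,0,0],30],[[0,0,2],[0,0,0],30],[[0,0,0],[0,0,0],30]]'; python3 -c "
from plan import *
plan([(506.5,-182,72,24.3)],30,smax=20)"
```

```text
time_s: 7.23
ee_pos: [0.5057, -0.1821, 0.0726]
tcp_rot: [0.978, 0.21, -0.001, 0.0]
contact_force: [-0.8, -0.4, -0.8]
gripper_width: 0.0431
[[[1,0,1],[0.0,0.1,-0.1],30]]
end [ 506.6 -181.7   71.6] 1
```

```bash
for i in 1 2; do echo; done; python3 -m jog '[[[0,0,1],[0,0,0],30],[[0,0,1],[0,0,0],30],[[0,0,0],[0,0,0],30]]'
```

```text
time_s: 7.48
ee_pos: [0.5063, -0.1823, 0.0728]
tcp_rot: [0.978, 0.21, -0.001, 0.001]
contact_force: [0.3, 0.3, -0.2]
gripper_width: 0.0428
```

```bash
python3 -m jog '[[[0,0,2],[0,0,0],30],[[0,0,0],[0,0,0],30]]';python3 -m jog '[[[0,0,2],[0,0,0],30],[[0,0,0],[0,0,0],30]]'
```

```text
time_s: 7.65
ee_pos: [0.5074, -0.1829, 0.0728]
tcp_rot: [0.978, 0.211, 0.0, 0.002]
contact_force: [0.3, -0.1, -1.3]
gripper_width: 0.0431
time_s: 7.82
ee_pos: [0.5085, -0.1835, 0.0727]
tcp_rot: [0.978, 0.211, 0.001, 0.003]
contact_force: [-0.7, -0.9, -0.4]
gripper_width: 0.043
```

```bash
python3 -m jog '[[[0,0,0],[0,0,0],48],[[0,0,0],[0,0,0],54],[[0,0,0],[0,0,0],70],[[0,0,0],[0,0,0],94],[[0,0,0],[0,0,0],94],[[0,0,0],[0,0,0],94],[[0,0,0],[0,0,0],94]]';python3 -c "
from plan import *
plan([(506.5,-182,180,24.3)],94,smax=24)"
```

```text
time_s: 8.4
ee_pos: [0.5087, -0.1835, 0.0715]
tcp_rot: [0.978, 0.211, 0.001, 0.003]
contact_force: [-1.3, -0.2, 0.2]
gripper_width: 0.0841
[[[0,0,-22],[0.1,0.0,0.0],94],[[0,0,-22],[0.1,0.0,0.0],94],[[0,-1,-22],[0.0,0.0,0.0],94],[[-1,0,-21],[0.1,0.0,0.0],94],[[0,-1,-22],[0.0,-0.1,0.0],94]]
end [ 506.7 -181.9  180.5] 5
```

```bash
python3 -m jog '[[[0,0,-8],[0,0,0],94],[[0,0,-22],[0,0,0],94],[[0,0,-25],[0,0,0],94],[[0,0,-25],[0,0,0],94],[[0,0,-25],[0,0,0],94],[[0,0,-15],[0,0,0],94],[[0,0,0],[0,0,0],94]]';python3 -c "
from plan import *
# mixer frame lever lane
from ov import w
P=[.4694,-.0998,-1.1472]
d=-.13
for s in(30,36,60,102):
    print(s,w(P,(-85+s*np.cos(d),-28.5+s*np.sin(d),98)).round(4))
plan([(425,-60,185,24.3)],0,smax=36)"
```

```text
time_s: 8.98
ee_pos: [0.5064, -0.182, 0.1971]
tcp_rot: [0.978, 0.211, -0.001, 0.001]
contact_force: [0.1, 0.5, 0.5]
gripper_width: 0.0944
30 [ 0.4172 -0.0627  0.098 ]
36 [ 0.4189 -0.0685  0.098 ]
60 [ 0.4258 -0.0915  0.098 ]
102 [ 0.438  -0.1317  0.098 ]
[[[-5,-29,2],[0.0,0.0,0.0],0],[[-5,-29,2],[0.0,0.0,0.0],0],[[-5,-29,3],[0.0,0.0,0.0],0],[[-4,-29,2],[0.0,0.1,0.0],0],[[-5,-29,3],[0.1,0.0,0.0],0]]
end [424.9 -59.7 184.9] 5
```

```bash
python3 -m jog '[[[-5,-20,0],[0,0,0],0],[[-5,-32,0],[0,0,0],0],[[-5,-32,0],[0,0,0],0],[[-5,-32,0],[0,0,0],0],[[-5,-25,0],[0,0,0],0],[[-3,-12,0],[0,0,0],0],[[0,0,0],[0,0,0],0],[[0,0,0],[0,0,0],0]]';python3 -c "
from plan import *
from ov import *
print(manip.sense()['ee_pos'])
overlay([.4694,-.0998,-1.1472],[(.5065,-.182,.051)],'c')"
```

```text
time_s: 9.65
ee_pos: [0.4144, -0.0511, 0.1946]
tcp_rot: [0.978, 0.209, 0.0, 0.002]
contact_force: [-0.7, -0.2, -0.5]
gripper_width: 0.044
[ 0.41439561 -0.05105702  0.19461221]
```

View pics/side_c.png

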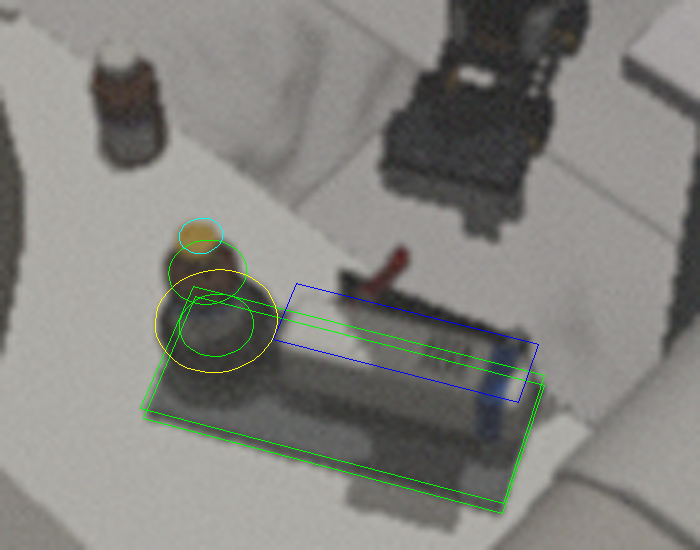

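View pics/top_c.png

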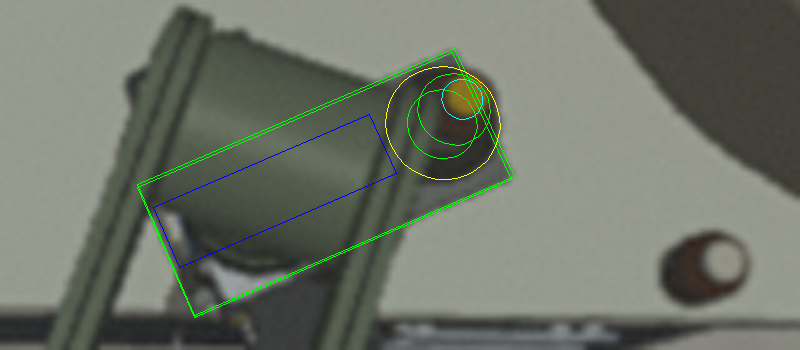

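```bash
python3 -c "
from ov import *
P=[.4694,-.0998,-1.1472];d=-.13
T=manip.read_camera('top');S=manip.read_camera('side')
def L(l,h): return w(P,(-85+l*np.cos(d),-28.5+l*np.sin(d),h))
for l,h in((64.5,110.6),(70,102),(95,66),(115,78),(0,78)):
  X=L(l,h);print(l,h,X.round(4),(proj(T,X)[0]-[260,205])*5,(proj(S,X)[0]-[200,110])*5)
from plan import plan
print(manip.sense()['ee_pos'])
X=L(32,98)*1e3
plan([(X[0],X[1],150,24.3),(X[0],X[1],100,24.3)],0,smax=20)
"
```

```text
64.5 110.6 [ 0.4271 -0.0958  0.1106] [310.00252512 233.91245142] [411.00839762 259.81948165]
70 102 [ 0.4287 -0.101   0.102 ] [317.70218657 233.04576906] [402.45528821 265.24252107]
95 66 [ 0.436 -0.125  0.066] [351.91068222 228.66360038] [364.90060852 285.98235778]
115 78 [ 0.4418 -0.1441  0.078 ] [384.85632058 217.4816641 ] [333.30220091 262.77803159]
0 78 [ 0.4085 -0.034   0.078 ] [205.09072909 268.80141299] [513.89143863 330.4012382 ]
[ 0.41522143 -0.05206607  0.19489353]
[[[-1,4,15],[0.1,0.0,-0.1],0],[[-1,4,15],[0.1,0.0,-0.1],0],[[-1,4,15],[0.1,0.0,0.0],0],[[0,0,17],[0.0,0.0,0.0],0],[[0,0,16],[0.0,0.0,0.0],0],[[0,0,17],[0.0,0.0,0.0],0]]
end [417.4 -64.4  99.9] 6
```

```bash
python3 -m jog '[[[-1,3,15],[0.1,0,-0.1],0],[[-1,3,18],[0.1,0,-0.1],0],[[-1,3,18],[0.1,0,0],0],[[0,0,18],[0,0,0],0],[[0,0,15],[0,0,0],0],[[0,0,8],[0,0,0],0],[[0,0,0],[0,0,0],0]]';python3 -c "
from ov import *
from plan import plan
plan([(417.4,-62,99,24.3)],0,smax=20)
overlay([.4694,-.0998,-1.1472],[(.5065,-.182,.051)],'d')"
```

```text
time_s: 10.43
ee_pos: [0.4239, -0.0698, 0.1015]
tcp_rot: [0.979, 0.206, 0.003, 0.002]
contact_force: [-0.4, 0.7, -0.1]
gripper_width: 0.0005
[[[-3,-10,2],[0.3,-0.3,-0.5],0]]
end [417.1 -61.9  99.4] 1
```

View pics/side_d.png

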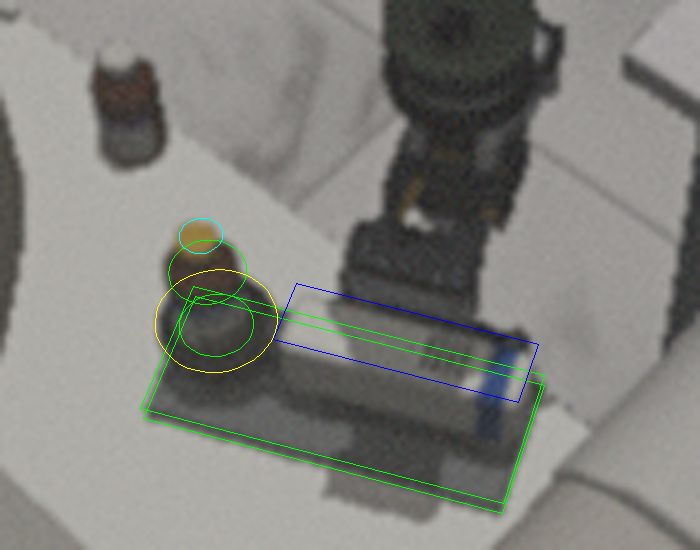

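```bash
python3 -m jog '[[[-4,3,2],[0.3,-0.3,-0.5],0],[[-1,8,0],[0,0,0],0],[[-1,8,0],[0,0,0],0],[[-1,8,0],[0,0,0],0],[[-1,8,0],[0,0,0],0],[[0,0,0],[0,0,0],0]]';python3 -c "
from plan import plan
plan([(434,-118,98,24.3)],0,smax=8)"
```

```text
time_s: 11.03
ee_pos: [0.4365, -0.1103, 0.1057]
tcp_rot: [0.977, 0.211, 0.004, 0.003]
contact_force: [0.2, 0.1, -0.3]
gripper_width: 0.0007
[[[-3,3,4],[0.2,-0.2,0.0],0],[[-3,3,4],[0.3,-0.2,0.1],0]]
end [ 433.6 -118.3   97.7] 2
```

```bash
python3 -m jog '[[[-4,2,5],[0.2,-0.2,0],0],[[-3,4,5],[0.2,-0.2,0],0],[[-1,4,2],[0,0,0],0],[[0,0,0],[0,0,0],0]]';python3 -c "
from ov import *
from plan import plan
plan([(438,-131.7,98,24.3)],0,smax=8)
overlay([.4694,-.0998,-1.1472],[(.5065,-.182,.051)],'e')"
```

```text
time_s: 11.37
ee_pos: [0.4343, -0.1249, 0.0935]
tcp_rot: [0.978, 0.211, 0.001, 0.001]
contact_force: [-0.5, 0.3, 0.5]
gripper_width: 0.0005
[[[0,4,-2],[0.0,0.0,0.0],0],[[1,4,-3],[0.1,-0.1,0.0],0]]
end [ 438.5 -131.8   98.5] 2
```

View pics/side_e.png

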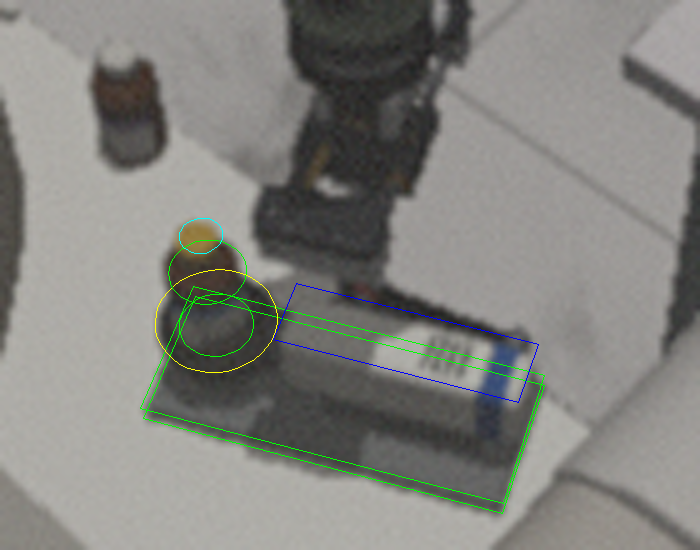

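View pics/top_e.png

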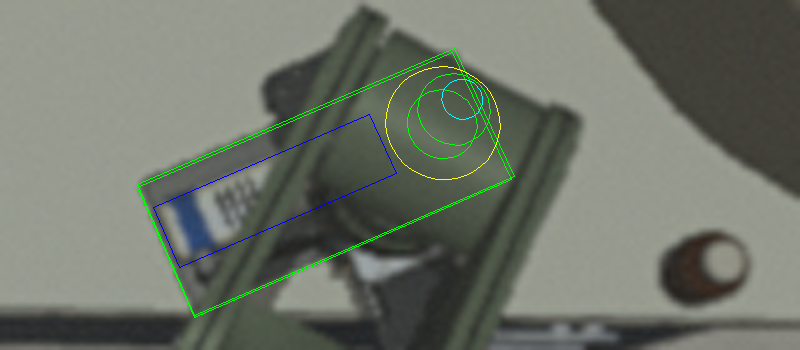

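```bash
python3 -m jog '[[[0,3,-2],[0,0,0],0],[[0,2,0],[0,0,0],0],[[0,0,0],[0,0,0],0]]';python3 -m jog '[[[0,3,0],[0,0,0],0],[[0,0,0],[0,0,0],0]]'
```

```text
time_s: 11.72
ee_pos: [0.4348, -0.1282, 0.0948]
tcp_rot: [0.977, 0.211, -0.001, -0.001]
contact_force: [-0.5, 0.2, -0.4]
gripper_width: 0.0004
time_s: 11.88
ee_pos: [0.4355, -0.1303, 0.0944]
tcp_rot: [0.977, 0.212, -0.001, -0.001]
contact_force: [0.7, 0.1, 0.2]
gripper_width: 0.0006
```

```bash
python3 -m jog '[[[0,2,0],[0,0,0],0],[[0,0,0],[0,0,0],0]]'; python3 -c "
from plan import plan
from ov import *
p=manip.sense()['ee_pos'];P=[.4694,-.0998,-1.1472]
c,s=np.cos(P[2]),np.sin(P[2]);d=p[:2]-P[:2];print('mixer frame',(c*d[0]+s*d[1])*1e3,(-s*d[0]+c*d[1])*1e3)"
```

```text
time_s: 12.05
ee_pos: [0.4356, -0.1306, 0.0942]
tcp_rot: [0.977, 0.211, -0.002, -0.003]
contact_force: [-1.8, 1.5, 1.5]
gripper_width: 0.0004
mixer frame 14.218556959832163 -43.471341641105575
```

```bash
python3 -m jog '[[[0,1,0],[0,0,0],0],[[0,0,0],[0,0,0],0]]'; python3 -m jog '[[[0,2,0],[0,0,0],0],[[0,0,0],[0,0,0],0]]'
```

```text
time_s: 12.22
ee_pos: [0.4356, -0.1307, 0.0942]
tcp_rot: [0.977, 0.212, -0.002, -0.004]
contact_force: [-1.5, 1.4, 1.7]
gripper_width: 0.0004
time_s: 12.38
ee_pos: [0.4357, -0.1309, 0.0941]
tcp_rot: [0.977, 0.212, -0.003, -0.006]
contact_force: [-1.6, 2.8, 3.4]
gripper_width: 0.0006
```

The force is building against the forward stop, so I'm backing off to look.

```bash
python3 -m jog '[[[0,-10,0],[0.3,0,0],0],[[0,-18,-10],[0.3,0,0],0],[[0,-20,-20],[0,0,0],0],[[0,-20,-30],[0,0,0],60],[[0,0,-30],[0,0,0],74],[[-20,-10,-20],[0,0,0],74],[[-30,-10,0],[0,0,0],74],[[-30,-10,0],[0,0,0],74],[[0,0,0],[0,0,0],74]]';python3 -c "
from ov import *
overlay([.4694,-.0998,-1.1472],[(.5065,-.182,.051)],'f')"
```

```text
time_s: 13.13
ee_pos: [0.3242, -0.0793, 0.2132]
tcp_rot: [0.977, 0.213, 0.001, -0.0]
contact_force: [-1.1, 0.6, -0.5]
gripper_width: 0.0366
```

View pics/side_f.png

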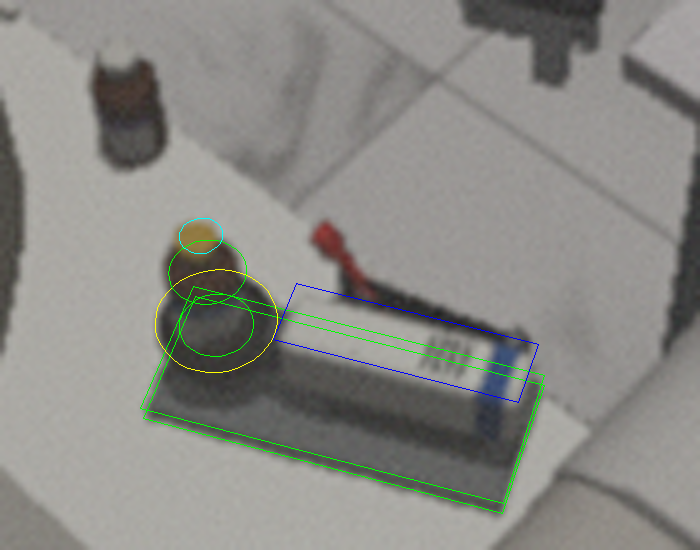

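View pics/top_f.png

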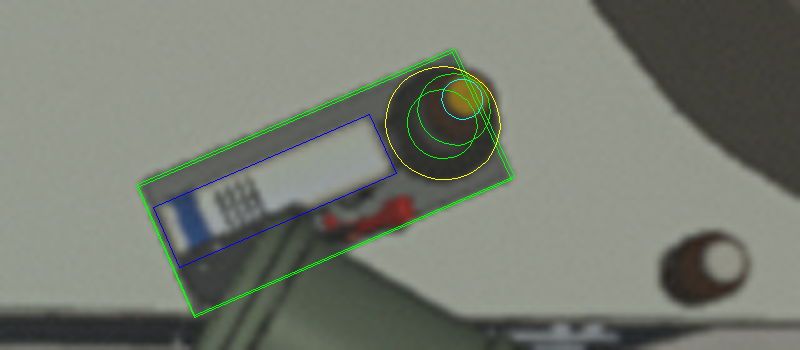

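```bash
python3 -c "
from ov import *
P=[.4694,-.0998,-1.1472];d=-.13
T=manip.read_camera('top');S=manip.read_camera('side')
def L(l,h): return w(P,(-85+l*np.cos(d),-28.5+l*np.sin(d),h))
for q in (-.6,.2,.4,.6):
  for r in(44,54):
    X=L(95+r*np.sin(q),66+r*np.cos(q));print(q,r,((proj(T,X)[0]-[260,205])*5).round(),((proj(S,X)[0]-[200,110])*5).round())
for n,b in(('f',1),('c',1)):
  for v in('side','top'):
    im=cv2.imread(f'pics/{v}_{n}.png').astype(int);m=((im[:,:,2]-np.maximum(im[:,:,0],im[:,:,1]))>45)
    k,lab,st,ce=cv2.connectedComponentsWithStats(m.astype(np.uint8));i=[j for j in range(1,k) if st[j,4]>60];print(n,v,[(st[j].tolist(),ce[j].round()) for j in i])
"
```

```text
-0.6 44 [318. 233.] [402. 265.]
-0.6 54 [310. 234.] [411. 260.]
0.2 44 [372. 216.] [349. 238.]
0.2 54 [377. 213.] [345. 227.]
0.4 44 [385. 213.] [336. 236.]
0.4 54 [393. 209.] [329. 224.]
0.6 44 [397. 210.] [324. 236.]
0.6 54 [407. 206.] [314. 224.]
f side [([314, 224, 47, 55, 703], array([333., 245.]))]
f top [([360, 197, 54, 33, 797], array([392., 213.])), ([325, 216, 11, 11, 93], array([330., 221.]))]
c side []
c top []
```

```bash
python3 -c "
from ov import *
from plan import plan
P=[.4694,-.0998,-1.1472]
X=w(P,(-30,-9.5,41))*1e3;print(X)
plan([(X[0],X[1],200,24.3),(X[0],X[1],120,24.3)],82,smax=25)"
```

```text
[448.40839505 -76.356397    41.        ]
[[[22,10,3],[0.0,0.0,0.1],82],[[22,9,3],[0.0,0.0,0.1],82],[[22,10,2],[0.0,-0.1,0.0],82],[[23,9,3],[-0.1,0.0,0.1],82],[[22,10,2],[0.0,-0.1,0.0],82],[[0,0,20],[0.0,0.0,0.0],82],[[0,0,20],[0.0,0.0,0.0],82],[[0,0,20],[0.0,0.0,0.0],82],[[0,0,20],[0.0,0.0,0.0],82]]
end [448.5 -76.8 120. ] 9
```

```bash
python3 -m jog '[[[15,6,2],[0,0,0],82],[[22,10,3],[0,0,0],82],[[22,10,3],[0,0,0],82],[[22,10,2],[0,0,0],82],[[18,8,2],[0,0,0],82],[[6,3,10],[0,0,0],82],[[0,0,20],[0,0,0],82],[[0,0,20],[0,0,0],82],[[0,0,8],[0,0,0],82],[[0,0,0],[0,0,0],82]]';python3 -c "
from plan import plan
plan([(448.4,-76.4,130,24.3)],82,smax=25)"
```

```text
time_s: 14.17
ee_pos: [0.4595, -0.0774, 0.1335]
tcp_rot: [0.976, 0.216, -0.0, -0.002]
contact_force: [-0.7, -0.5, -0.5]
gripper_width: 0.0822
[[[-10,-6,4],[-0.2,0.0,0.7],82]]
end [447.9 -76.1 129.5] 1
```

```bash
python3 -m jog '[[[-10,-6,4],[0,0,0.7],82],[[0,0,6],[0,0,0],82],[[0,0,0],[0,0,0],82]]';python3 -c "
from plan import plan
from ov import *
overlay([.4694,-.0998,-1.1472],[(.5065,-.182,.051)],'g')
plan([(448.4,-76.4,90,24.3)],82,smax=25)"
```

```text
time_s: 14.42
ee_pos: [0.4491, -0.0759, 0.1223]
tcp_rot: [0.978, 0.211, -0.001, -0.002]
contact_force: [-0.5, 0.6, -0.0]
gripper_width: 0.0818
[[[-1,0,17],[-0.1,0.0,0.0],82],[[0,0,16],[-0.1,0.0,0.0],82]]
end [448.9 -76.5  90.4] 2
```

View pics/side_g.png

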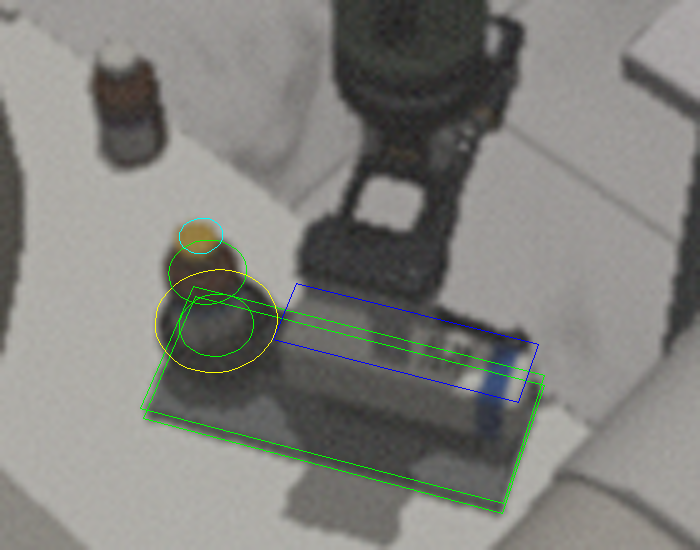

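```bash
python3 -m jog '[[[-1,0,7],[0,0,0],82],[[0,0,9],[0,0,0],82],[[0,0,9],[0,0,0],82],[[0,0,0],[0,0,0],82]]';python3 -c "
from plan import plan
plan([(448.4,-76.4,60,24.3)],82,smax=25)"
```

```text
time_s: 14.85
ee_pos: [0.452, -0.0776, 0.0988]
tcp_rot: [0.978, 0.211, 0.003, 0.0]
contact_force: [0.5, -0.3, -0.2]
gripper_width: 0.0822
[[[-1,-1,19],[0.0,-0.1,0.0],82],[[-2,-2,20],[0.1,-0.2,0.0],82]]
end [448.2 -76.1  59.8] 2
```

```bash
python3 -m jog '[[[-3,-1,6],[0,-0.3,0],82],[[0,0,8],[0,0,0],82],[[-1,0,8],[0,0,0],82],[[0,0,0],[0,0,0],82]]';python3 -c "
from plan import plan
plan([(448.4,-76.4,60,24.3)],82,smax=25)"
```

```text
time_s: 15.18
ee_pos: [0.4471, -0.0784, 0.074]
tcp_rot: [0.978, 0.211, -0.001, 0.001]
contact_force: [-1.1, 0.1, 0.7]
gripper_width: 0.082
[[[2,-1,14],[0.0,0.1,0.0],82]]
end [448.5 -76.7  60. ] 1
```

```bash
python3 -m jog '[[[2,-2,8],[0,0,0],82],[[-1,0,8],[0,0,0],82],[[-1,0,8],[0,0,0],82],[[0,0,6],[0,0,0],82],[[0,0,0],[0,0,0],82]]';python3 -c "
from plan import plan
plan([(448.4,-76.4,41,24.3)],82,smax=25)"
```

```text
time_s: 15.6
ee_pos: [0.4458, -0.0762, 0.0402]
tcp_rot: [0.978, 0.211, -0.001, 0.0]
contact_force: [-0.3, 0.7, -0.8]
gripper_width: 0.0821
[[[2,1,-1],[0.0,0.1,0.0],82]]
end [448.1 -76.3  41.2] 1
```

```bash
python3 -m jog '[[[2,0,0],[0,0,0],74],[[0,0,0],[0,0,0],70],[[0,0,0],[0,0,0],66],[[0,0,0],[0,0,0],66],[[0,0,0],[0,0,0],66]]';python3 -c "
from plan import plan
plan([(448.4,-76.4,41,24.3)],82,smax=25)
from ov import *
overlay([.4694,-.0998,-1.1472],[(.5065,-.182,.051)],'h')"
```

```text
time_s: 16.02
ee_pos: [0.4483, -0.0755, 0.0403]
tcp_rot: [0.978, 0.211, -0.001, 0.0]
contact_force: [-0.5, -0.8, -0.2]
gripper_width: 0.0658
[[[0,1,-1],[0.0,0.1,0.0],82]]
end [448.7 -76.4  41.3] 1
```

View pics/side_h.png

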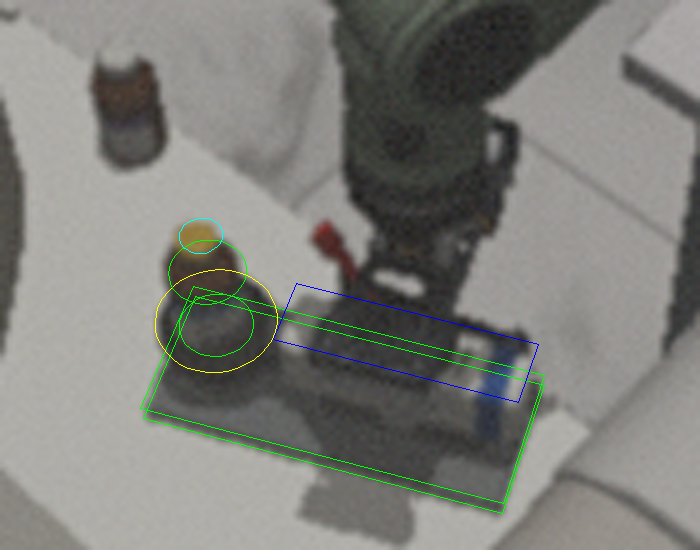

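View pics/top_h.png

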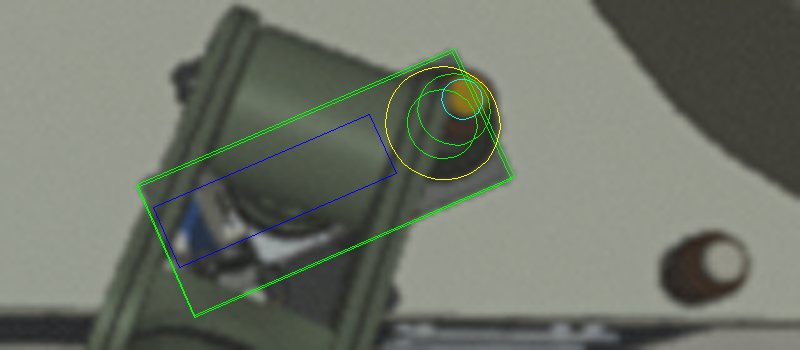

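```bash
python3 -m jog '[[[-1.5,0,0],[0,0,0],64],[[0,0,0],[0,0,0],64]]'; python3 -m jog '[[[-1.5,0,0],[0,0,0],64],[[0,0,0],[0,0,0],64]]'
cat > f.py <<'E'
from ov import *
s=manip.sense();P=[.4694,-.0998,-1.1472];c,sn=np.cos(P[2]),np.sin(P[2]);d=s["ee_pos"][:2]-P[:2]
a=np.radians(24.27);F=s["contact_force"]
print("mixer x %.1f y %.1f z %.1f | F toolx %.1f tooly %.1f z %.1f | w %.1f t %.1f"%((c*d[0]+sn*d[1])*1e3,(-sn*d[0]+c*d[1])*1e3,s["ee_pos"][2]*1e3,F[0]*np.cos(a)+F[1]*np.sin(a),F[0]*np.sin(a)-F[1]*np.cos(a),F[2],s["gripper_width"]*1e3,s["time_s"]))
E
python3 f.py
```

```text
time_s: 16.28
ee_pos: [0.4478, -0.076, 0.0407]
tcp_rot: [0.978, 0.21, 0.0, 0.001]
contact_force: [0.9, 0.2, -0.1]
gripper_width: 0.0644
time_s: 16.45
ee_pos: [0.4475, -0.0762, 0.041]
tcp_rot: [0.978, 0.21, 0.002, 0.0]
contact_force: [0.8, 0.3, 0.0]
gripper_width: 0.064
mixer x -30.5 y -10.3 z 41.0 | F toolx 0.8 tooly 0.0 z 0.0 | w 64.0 t 16.4
```

```bash
python3 -m jog '[[[-2,0,0],[0,0,0],64],[[0,0,0],[0,0,0],64]]' >/dev/null; python3 f.py;  python3 -m jog '[[[-2,0,0],[0,0,0],62],[[0,0,0],[0,0,0],62]]'>/dev/null; python3 f.py
```

```text
mixer x -30.4 y -11.2 z 41.4 | F toolx 2.0 tooly -0.2 z -1.9 | w 64.3 t 16.6
mixer x -30.3 y -12.2 z 41.8 | F toolx 1.5 tooly -0.6 z -2.9 | w 62.3 t 16.8
```

```bash
python3 -m jog '[[[1.5,0,1],[0,0,0],59],[[0,0,0],[0,0,0],59],[[0,0,0],[0,0,0],59]]' ; python3 f.py
```

```text
time_s: 17.03
ee_pos: [0.4472, -0.0767, 0.0414]
tcp_rot: [0.978, 0.21, 0.004, 0.0]
contact_force: [2.2, 2.6, -0.6]
gripper_width: 0.0594
mixer x -30.1 y -10.7 z 41.4 | F toolx 3.1 tooly -1.5 z -0.6 | w 59.4 t 17.0
```

```bash
python3 -m jog '[[[2,0,0],[0,0,0],57],[[0,0,0],[0,0,0],57],[[0,0,0],[0,0,0],57]]' >/dev/null; python3 f.py
```

```text
mixer x -30.0 y -9.6 z 41.3 | F toolx 1.3 tooly -0.6 z 2.0 | w 57.2 t 17.3
```

```bash
python3 -m jog '[[[1,0,0],[0,0,0],55.5],[[0,0,0],[0,0,0],55.5],[[0,0,0],[0,0,0],55.5]]' >/dev/null; python3 f.py;python3 -m jog '[[[1,0,0],[0,0,0],54],[[0,0,0],[0,0,0],54],[[0,0,0],[0,0,0],54]]' >/dev/null; python3 f.py
```

```text
mixer x -29.9 y -8.9 z 41.3 | F toolx 0.4 tooly -1.0 z 1.8 | w 56.0 t 17.5
mixer x -29.7 y -8.2 z 41.3 | F toolx 1.4 tooly -1.0 z 0.6 | w 54.3 t 17.8
```

```bash
python3 -m jog '[[[0.7,0,0],[0,0,0],52.5],[[0,0,0],[0,0,0],52.5],[[0,0,0],[0,0,0],52.5]]' >/dev/null; python3 f.py;python3 -m jog '[[[0.7,0,0],[0,0,0],51],[[0,0,0],[0,0,0],51],[[0,0,0],[0,0,0],51]]' >/dev/null; python3 f.py
```

```text
mixer x -29.7 y -7.4 z 41.3 | F toolx -0.7 tooly 0.0 z 1.4 | w 53.0 t 18.0
mixer x -29.7 y -6.9 z 41.3 | F toolx 0.9 tooly -0.3 z 1.5 | w 51.8 t 18.3
```

```bash
python3 -m jog '[[[0.3,0,0],[0,0,0],48],[[0,0,0],[0,0,0],40],[[0,0,0],[0,0,0],40],[[0,0,0],[0,0,0],40]]' >/dev/null; python3 f.py; python3 -c "
from ov import *
overlay([.4694,-.0998,-1.1472],[(.5065,-.182,.051)],'i')"
```

```text
mixer x -29.7 y -6.9 z 41.3 | F toolx -0.1 tooly -1.0 z 2.7 | w 51.6 t 18.6
```

View pics/side_i.png

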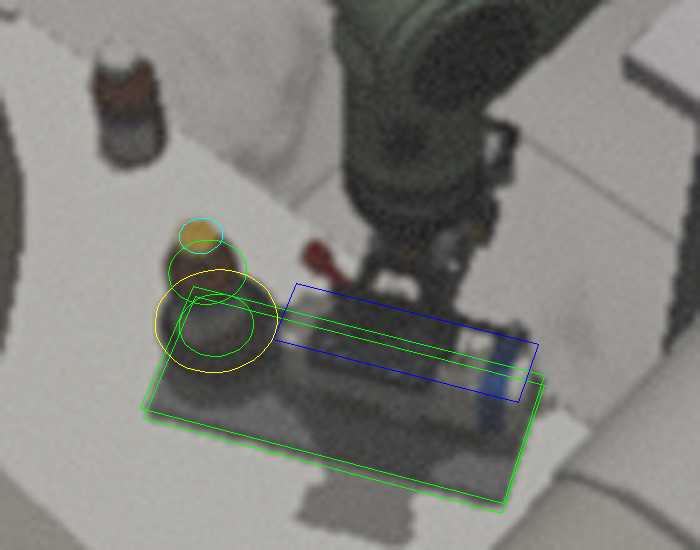

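View pics/top_i.png

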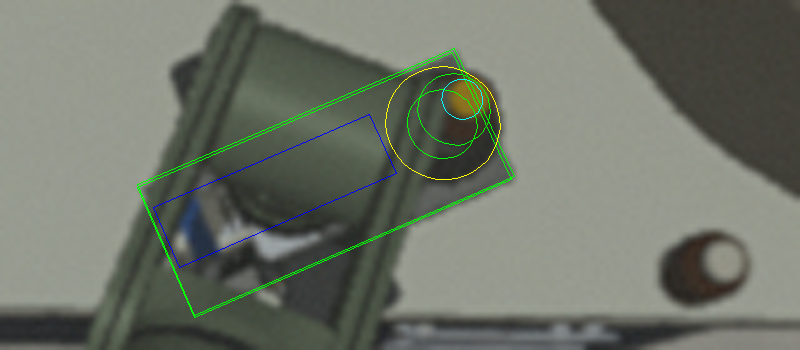

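```bash
python3 -m jog '[[[0,0,0],[0,0,0],40],[[0,0,0],[0,0,0],40],[[0,0,0],[0,0,0],40],[[0,0,0],[0,0,0],40],[[0,0,0],[0,0,0],40],[[0,0,0],[0,0,0],40],[[0,0,0],[0,0,0],40],[[0,0,0],[0,0,0],40],[[0,0,0],[0,0,0],40],[[0,0,0],[0,0,0],40]]' >/dev/null; python3 f.py
python3 -m jog '[[[0,0,0],[0,0,0],40],[[0,0,0],[0,0,0],40],[[0,0,0],[0,0,0],40],[[0,0,0],[0,0,0],40],[[0,0,0],[0,0,0],40],[[0,0,0],[0,0,0],40],[[0,0,0],[0,0,0],40],[[0,0,0],[0,0,0],40]]' >/dev/null; python3 f.py
python3 -m jog '[[[-0.5,0,0],[0,0,0],52.5],[[-0.8,0,0],[0,0,0],54],[[0,0,0],[0,0,0],54]]' >/dev/null; python3 f.py
```

```text
mixer x -29.7 y -6.9 z 41.3 | F toolx -0.2 tooly -1.4 z 2.1 | w 51.7 t 19.6
mixer x -29.7 y -6.9 z 41.3 | F toolx 0.8 tooly -0.8 z 2.6 | w 51.5 t 20.2
mixer x -29.8 y -8.1 z 41.3 | F toolx -0.5 tooly -0.4 z 2.3 | w 54.0 t 20.5
```

Balanced, so I'll continue opening while keeping the bare-side finger in place.

```bash
python3 -m jog '[[[-1,0,0],[0,0,0],56],[[-1,0,0],[0,0,0],58],[[0,0,0],[0,0,0],58]]' >/dev/null; python3 f.py; python3 -m jog '[[[-1,0,0],[0,0,0],60],[[-1,0,0],[0,0,0],62],[[0,0,0],[0,0,0],62]]' >/dev/null; python3 f.py
```

```text
mixer x -30.1 y -10.0 z 41.3 | F toolx -0.5 tooly 0.7 z 2.3 | w 57.9 t 20.7
mixer x -30.0 y -11.9 z 41.1 | F toolx -0.0 tooly -0.9 z 1.0 | w 61.7 t 21.0
```

```bash
python3 -m jog '[[[0,0,0],[0,0,0],66],[[1,0,0],[0,0,0],72],[[1,0,0],[0,0,0],82],[[0,0,0],[0,0,0],82],[[0,0,0],[0,0,0],82]]' >/dev/null; python3 f.py; python3 -c "
from plan import plan
plan([(448,-76.5,60,24.3)],82,smax=10)"
```

```text
mixer x -30.3 y -11.2 z 40.2 | F toolx -0.1 tooly 0.4 z -0.3 | w 81.6 t 21.4
[[[1,0,-10],[0.1,0.0,0.0],82],[[0,0,-10],[0.0,-0.1,0.0],82]]
end [447.7 -76.4  60.3] 2
```

```bash
python3 -m jog '[[[1,0,-8],[0,0,0],82],[[0,0,-12],[0,0,0],82],[[0,0,-12],[0,0,0],82],[[0,0,-12],[0,0,0],82],[[0,0,0],[0,0,0],82]]' >/dev/null; python3 f.py; python3 -m jog '[[[0,0,-12],[0,0,0],82],[[0,0,-25],[0,0,0],82],[[0,0,-35],[0,0,0],82],[[0,0,-35],[0,0,0],82],[[-20,-5,-10],[0,0,0],82],[[-30,-12,0],[0,0,0],82],[[-30,-12,0],[0,0,0],82],[[-30,-12,0],[0,0,0],82],[[0,0,0],[0,0,0],82]]'; python3 -c "
from ov import *
overlay([.4694,-.0998,-1.1472],[(.5065,-.182,.051)],'j')
c=manip.read_camera('top');cv2.imwrite('pics/topj.png',c['color'][:,:,::-1])"
```

```text
mixer x -31.1 y -10.8 z 86.6 | F toolx 0.8 tooly -0.2 z 0.7 | w 82.2 t 21.8
time_s: 22.55
ee_pos: [0.3263, -0.0839, 0.2097]
tcp_rot: [0.977, 0.212, -0.001, 0.001]
contact_force: [0.4, 1.1, -0.3]
gripper_width: 0.0822
```

View pics/side_j.png

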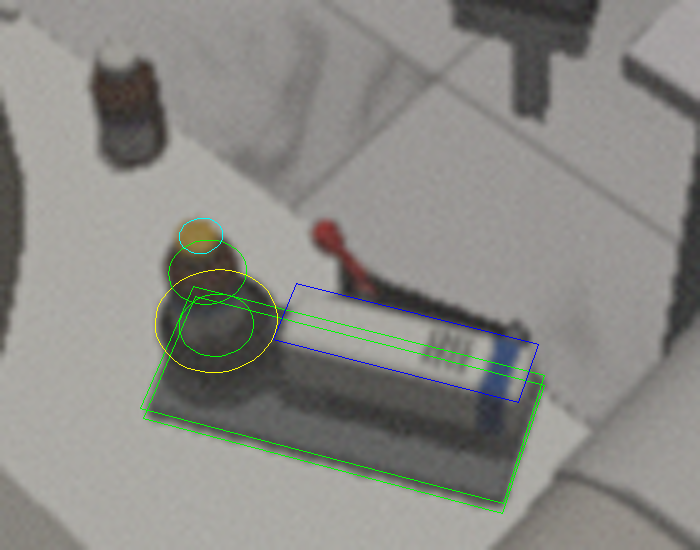

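View pics/top_j.png

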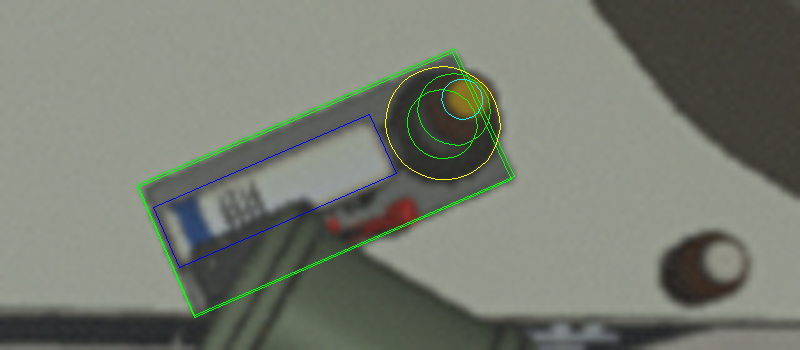

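View pics/topj.png

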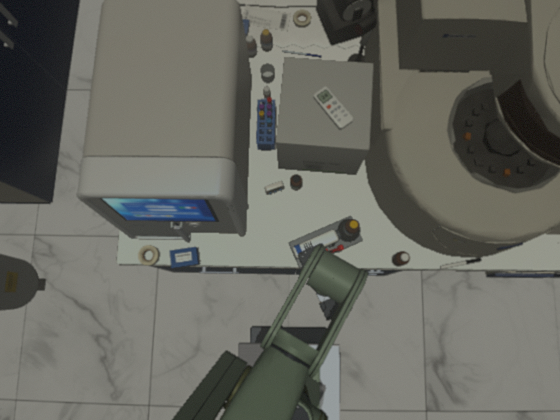

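```bash
python3 -c "
from workcell import manip
print(manip.sign_off())"
```

```text
the job is handed in; nothing more can be done
None
```

The job is done and handed in at about 22.7 s of robot time. The bottle with the yellow cap stands on the mixer's platform, released.

- **Bottle:** it was set down and let go first. In the last pictures it stands upright inside the rim, within about 2 mm of the platform's centre.
- **Lock-off lever:** it was pushed forward to its stop, which I felt as about 3 N at the gripper. Its position in the pictures matches fully forward.
- **Paddle:** I squeezed it between the bare side and the paddle. The opening read 51.6 mm, against the stated 52 mm for fully home. I held it for about 2 s, then opened gradually. Afterwards the lever tip was back where it was before the squeeze, so the paddle sprang out.
- **Mixer:** the sideways force reached about 3 N while I was finding the bare side and stayed near 1 N or less during the squeeze and release. The pictures show no visible shift, at most about 1 mm.
- **Other items:** the other bottles, the blue box and the timer look unmoved.

One disagreement: the side camera's calibration sat about 1–2 pixels off the top camera's, within a few millimetres. Because of this I found the bare side by touch rather than by camera alone.

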